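# Restock the divided bottle crate on the workshop bench

## Robot

A 6-joint arm with a two-finger parallel gripper is mounted at the origin on the work surface. World frame = base frame: x ahead of the robot, y to its left, z up, the work surface at z = 0. Lengths are in m, angles in rad, forces in N, time in s.
With the tool pointing down it reaches from about 0.25 to 0.775 m from the base axis. Payload 4 kg.
Tool frame: the origin (TCP) lies between the finger pads; the fingertips stand 14 mm ahead of it and the grasp point (between the pads) lies 5 mm behind it (tip_reach is the distance from the TCP to the fingertips, in m); z points along the fingers, y is the line along which they close (so a half turn about z gives the same grasp; the last joint's range is limited). The gripper opens to 94 mm and grips with 3 to 60 N. Pads are 16 mm wide; open, the fingers measure 119 mm over their backs; the gripper's body (75 mm by 177 mm) begins 78 mm behind the grasp point.
Start: joints at [-1.237, 0.087, 1.371, -0, 1.684, -0.103], TCP at [0.233, -0.498, 0.22] pointing down, gripper open.
Joint ranges: [-3.1, 3.1], [-0.76, 2.03], [0.27, 2.55], [-1.08, 4.22], [0.17, 2.65], [-2.57, 2.57]. Speed limits (rad/s): [2.79, 2.79, 3.14, 3.14, 3.14, 3.14].

## Interface

Orientations are given as [roll, pitch, yaw] about the fixed x, y, z axes, in that order (R = Rz(yaw) Ry(pitch) Rx(roll)).
In Python, from bench import * gives the robot as it stands. The module is installed in compiled form; this text tells all that it offers.
- The arm moves only by the tool servo_tool, never from a script. Its argument "targets" is a list of rows, each a list of 4 numbers: the shift along the tool's x, y, z in cm, then the turn about the tool's z in degrees. A call has 1 to 8 rows; each row is the pose to reach, as a shift and turn from the pose commanded when the call began, along the tool's axes at that moment; what a row does not reach only later rows make up. A row lasts 1/8 s, in which the tool goes at most 62.5 mm and 10.7 degrees, less where a joint would pass 70% of its speed; a pose out of reach is approached as far as the arm can. A call with a gripper value outside its range is refused whole. "claw" is the closure in counts, from 0 (fully open) to 255 (shut), set as the call begins (left out, the last holds). The fingers move at their own pace and stop on an object; the grip force is fixed at half the most. Time passes only in rows, so rows that repeat a pose let the fingers close. It gives the time, the measured TCP pose, the force, the opening and the grip force at its end, in the units of the state.
- get_obs(): the state, without advancing time (a new reading comes with each control period).
- snapshot(name): name is "side" or "top" or "wrist"; returns the picture (384x512x3 uint8, blue, green, red); there is no depth.
- camera_model(name): a dict with "camera_matrix" (3x3 intrinsics, pixels), "k1" (the pictures are not rectified: a ray, as slopes to the right and down, at radius r is drawn at 1 + k1 r^2 times it, then the intrinsics apply), "camera_from_world" (4x4, takes a point from world to camera coordinates). Camera axes: x right, y up, looking along -z (the intrinsics and any distortion apply to the point x, -y, -z); pixel columns grow to the right and rows downward; lengths in m; the calibration is good to about 2 mm. A picture is of the moment at which its call begins: read the wrist's pose just before it. camera_model takes no time and is no camera call; for the wrist camera it gives the pose at the moment of the call.
- close_job(): hands the job in; it is judged then, once.
The state is a dict: "time": time; "joint_positions": joint angles; "qvel": joint speeds; "joint_torque": joint torques, N m; "tool_pos": TCP position; "ee_rot": TCP orientation; "wrist_force": force on the tool from outside, world axes, zero at the start; "wrist_torque": the same for the moment, N m; "width": finger opening in m; "finger_force": force on a finger pad.
Only numpy, scipy, OpenCV 4.12 (cv2) and the standard library are available. Lean on these libraries where they do the work, as an engineer would, in place of code of your own. Each camera call takes 0.05 s, during which the arm holds its last target. There are 200 camera calls.

## Task

Put the two stray bottles back upright in the divided crate: the red one, which lies on its side in a cradle, in the cell with the red pad, and the blue one in the cell with the blue pad. Lower each right down onto its pad without dropping it, and leave the other bottles and the things on the bench where they are.

Things in the scene. Friction and masses are not known exactly. Their poses are not given: they have to be found in the camera images.
- red_bottle: A 172 mm tall red plastic bottle with a white cap: round body 60 mm across up to 108 mm, conical shoulder up to 126 mm, then a straight round cap 36 mm across from 126 to 172 mm. Its origin is the centre of its underside, z runs along its axis to the cap. About 0.3 kg. It starts lying on its side in the low cradle, cap roughly towards the robot, its axis 34.5 mm above the bench.
- blue_bottle: A 172 mm tall blue plastic bottle with a white cap: round body 60 mm across up to 108 mm, conical shoulder up to 126 mm, then a straight round cap 36 mm across from 126 to 172 mm. Its origin is the centre of its underside, z runs along its axis to the cap. About 0.3 kg. It starts standing upright on the bench.
- cradle: Low dark wooden cradle fixed to the bench under the lying red bottle: two strips along its x, 100 mm long, 10 mm wide and 8 mm high, 28 mm apart (48 mm over all, narrower than the bottle). Origin: centre of its underside.
- crate: Open-topped wooden crate fixed to the bench, 147 (x) by 218 (y) by 80 mm high, walls, dividers and floor 5 mm thick: 2 (along its x) by 3 (along its y) square cells 66 mm wide at 71 mm pitch, centres at x = -35.5, 35.5 mm and y = -71, 0, 71 mm. Origin: centre of its underside.
- red_pad: Red square liner pad, 62 mm wide, 3 mm thick, fixed on the floor of one crate cell: marks the red bottle's cell. Origin: centre of its underside, at the cell's centre and 5 mm above the bench.
- blue_pad: Blue square liner pad, 62 mm wide, 3 mm thick, fixed on the floor of another crate cell: marks the blue bottle's cell. Origin: centre of its underside, at the cell's centre and 5 mm above the bench.
- yellow_bottle: The yellow bottle with black cap, same shape as the red bottle, standing in another cell of the crate. Leave it there. Origin: centre of its underside, z to the cap.
- green_bottle: The green bottle with black cap, same shape as the red bottle, standing in another cell of the crate. Leave it there. Origin: centre of its underside, z to the cap.
- white_bottle: The white bottle with green cap, same shape as the red bottle, standing in another cell of the crate. Leave it there. Origin: centre of its underside, z to the cap.
- grey_bottle: The grey bottle with orange cap, same shape as the red bottle, standing in another cell of the crate. Leave it there. Origin: centre of its underside, z to the cap.
- hammer: Hammer lying on the bench towards the back. Leave alone. Origin: on the bench under its middle, x along the handle.
- screw_jar: Jar with steel lid, 70 mm across, 85 mm high, standing at the back right. Leave alone. Origin: centre of its underside.
- tape_roll: Grey tape roll, 100 mm across, 45 mm high, lying flat at the right. Leave alone. Origin: centre of its underside.
Not all that is in view belongs to the job. Leave any purple or turquoise look-alike of the white_bottle alone.

How it is judged:
By the outcome, as a careful person would: the job done as asked, in the order asked, and still so for the second after the job is handed in, with the robot touching nothing.
It also fails if it takes over 72 s, if anything falls off the work surface, if the arm or the gripper's body presses on something with over 40 N, if the wrist force passes 120 N, or if a joint passes its speed limit or range.

## Working session

There is one attempt and no reset: what is moved stays moved. The work goes in short steps, Python scripts to look and compute and a tool call to move; the robot and the scene stay as the last step left them, time stands still between calls to the robot, and variables do not carry over. Pictures are saved under pics/ and viewed, at most 10 in all, crops included, and the job is handed in when it is done.

Besides the shell and the picture viewer there is one more tool, called after "Request:" as a command line: name --pt "numbers of a row" for each row, then --argument value for the rest. servo_tool: Moves the arm, as the interface text tells. Its arguments: {"type":"object","properties":{"targets":{"type":"array"},"claw":{"type":"number"}},"required":["targets"]}

```bash
mkdir -p pics; python3 - <<'E'
from bench import *
import cv2, numpy as np
o=get_obs(); print({k:np.round(v,3).tolist() for k,v in o.items()})
for n in("side","top"):
    cv2.imwrite(f"pics/{n}0.png",snapshot(n)); m=camera_model(n); print(n,m)
E
```

```text
{'time': 0.0, 'joint_positions': [-1.237, 0.088, 1.372, -0.0, 1.684, -0.103], 'qvel': [0.001, -0.0, 0.0, 0.0, -0.0, 0.001], 'joint_torque': [0.0, -34.018, -30.243, 0.072, 0.033, -0.0], 'tool_pos': [0.233, -0.498, 0.218], 'ee_rot': [-3.139, -0.0, 0.437], 'wrist_force': [-0.217, 0.455, -0.577], 'wrist_torque': [0.004, 0.038, 0.045], 'finger_force': 0.0, 'width': 0.094}
side {'camera_matrix': array([[381.00951617,   0.        , 252.27623672],
       [  0.        , 381.00951617, 192.96494483],
       [  0.        ,   0.        ,   1.        ]]), 'k1': -0.1086961881459513, 'camera_from_world': array([[-0.89671014, -0.4423984 , -0.01394924,  0.51287324],
       [ 0.24154382, -0.51551477,  0.82213205, -0.20866848],
       [-0.37090094,  0.73384479,  0.56912592, -0.90586924],
       [ 0.        ,  0.        ,  0.        ,  1.        ]])}
top {'camera_matrix': array([[482.78192874,   0.        , 254.12556062],
       [  0.        , 482.78192874, 196.29316184],
       [  0.        ,   0.        ,   1.        ]]), 'k1': -0.1591973266740269, 'camera_from_world': array([[-7.49813689e-02, -9.97184813e-01,  4.93258963e-04,
        -7.26249921e-03],
       [ 9.75886418e-01, -7.32781717e-02,  2.05611303e-01,
        -5.86909960e-01],
       [-2.04996324e-01,  1.58983817e-02,  9.78633613e-01,
        -1.39185717e+00],
       [ 0.00000000e+00,  0.00000000e+00,  0.00000000e+00,
         1.00000000e+00]])}
```

View pics/top0.png

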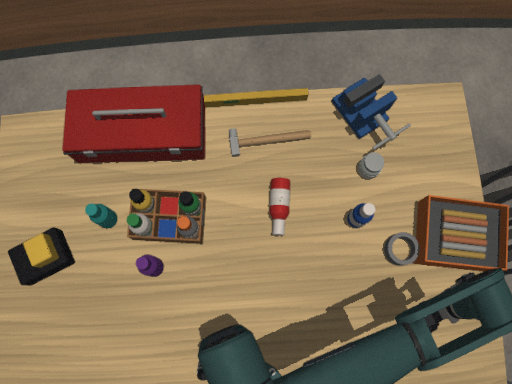

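View pics/side0.png

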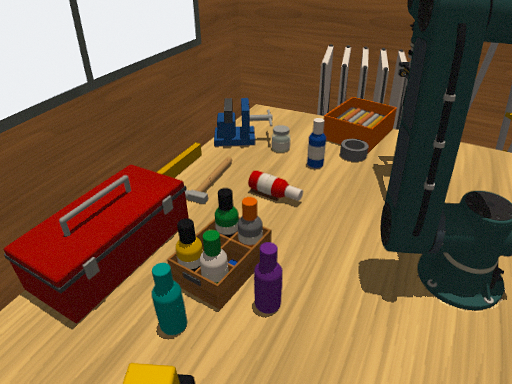

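The top view shows the red bottle lying at (280,205) with its cap at (278,228), and the blue bottle standing at (361,215). The crate is at (167,217), with the red pad at (169,205) and the blue pad at (167,228). The bottles at (101,215) turquoise and (149,265) purple are decoys outside the crate. The only red bottle is the one at (280,205), and the only blue bottle with a white cap is at (361,215). The other blue object, at (365,105), is a vise. I'll confirm this in one enlarged crop.

```bash
cat > h.py <<'E'
from bench import *
import cv2, numpy as np
def ray(n,uv,m=None):
    m=m or camera_model(n); K=m["camera_matrix"]; T=m["camera_from_world"]
    p=cv2.undistortPoints(np.array(uv,float).reshape(-1,1,2),K,np.array([m["k1"],0,0,0]),None,None,None).reshape(-1,2) if 0 else None
    d=((np.array(uv,float).reshape(-1,2)-K[:2,2])/[K[0,0],K[1,1]]); s=d.copy()
    for _ in range(30): s=d/(1+m["k1"]*(s**2).sum(1,keepdims=True))
    R=T[:3,:3]; return -R.T@T[:3,3], np.c_[s[:,0],-s[:,1],-np.ones(len(s))]@R
def at(n,uv,z,m=None):
    c,d=ray(n,uv,m); return (c+d*((z-c[2])/d[:,2])[:,None])[:,:2]
def proj(n,P,m=None):
    m=m or camera_model(n); T=m["camera_from_world"]; q=np.atleast_2d(P)@T[:3,:3].T+T[:3,3]
    s=np.c_[q[:,0],-q[:,1]]/-q[:,2:]; s=s*(1+m["k1"]*(s**2).sum(1,keepdims=True))
    return s*m["camera_matrix"][0,0]+m["camera_matrix"][:2,2]
def obs():
    o=get_obs(); return {k:np.round(o[k],4).tolist() for k in("time","tool_pos","ee_rot","wrist_force","width","finger_force")}
E
python3 - <<'E'
from h import *
im=cv2.imread("pics/top0.png")
c=im[165:285,115:395]
a=cv2.resize(c[:,:100],None,fx=4,fy=4,interpolation=2); b=cv2.resize(c[:,145:245],None,fx=4,fy=4,interpolation=2)
# left: col=115+u/4,row=165+v/4 ; right: col=260+(u-400)/4
b=cv2.resize(im[165:285,260:380],None,fx=3.3,fy=4,interpolation=2)
cv2.imwrite("pics/crop0.png",np.hstack([a,b]))
E
```

```text
(no output)
```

View pics/crop0.png

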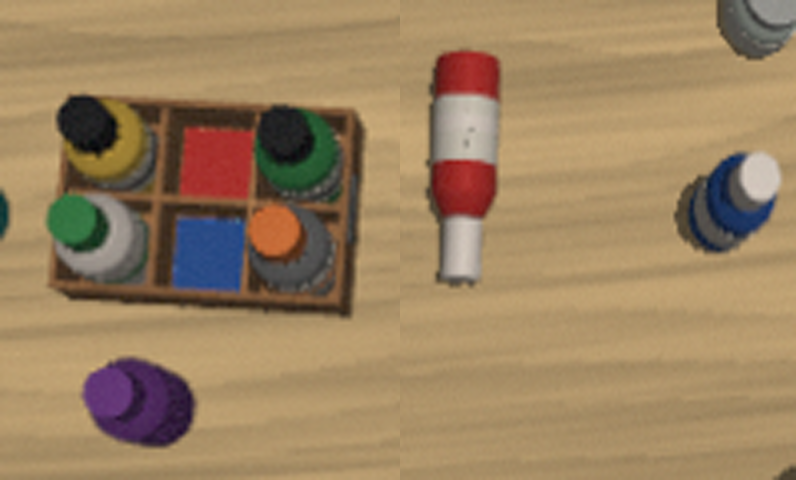

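The crop confirms both targets: the red bottle with its white label lying with the cap towards the robot, and the blue bottle with the white cap. Both pads lie in the crate's middle column.

```bash
python3 - <<'E'
from h import *
from scipy.optimize import least_squares
L=lambda a:np.array(a,float)/4+[115,165]
Rr=lambda a:(np.array(a,float)-[400,0])/[3.3,4]+[260,165]
print("cam",ray("top",[[0,0]])[0])
print("red base,cap",at("top",Rr([[468,52],[461,282]]),.0345))
print("blue cap top",at("top",Rr([[760,173]]),.172))
print("blue pad",at("top",L([[178,216],[243,220],[240,290],[173,287]]),.008).mean(0))
print("caps y g w gr",at("top",L([[84,118],[285,130],[75,217],[275,228]]),.177).round(4).tolist())
# crate outer rim fit
px=L([[68,95],[358,109],[351,300],[53,285]])
def f(p):
    c,s=np.cos(p[2]),np.sin(p[2])
    C=np.array([[.0735,.109],[.0735,-.109],[-.0735,-.109],[-.0735,.109]])@np.array([[c,s],[-s,c]])+p[:2]
    return (proj("top",np.c_[C,np.full(4,.08)])-px).ravel()
r=least_squares(f,[.5,.15,0]);print("crate",r.x,r.fun.round(1))
# check with side camera: project
for n,P in {"bluecap":[*at("top",Rr([[760,173]]),.172)[0],.172]}.items(): print(n,proj("side",P))
print(proj("side",np.c_[at("top",Rr([[468,52],[461,282]]),.0345),[.0345]*2]))
E
```

```text
cam [ 0.2868873  -0.02812147  1.48279711]
red base,cap [[ 0.64177362 -0.1376394 ]
 [ 0.4641752  -0.11590178]]
blue cap top [[ 0.50353413 -0.36627055]]
blue pad [0.51504908 0.22420221]
caps y g w gr [[0.5902, 0.2793], [0.5711, 0.1385], [0.5207, 0.2874], [0.503, 0.1486]]
crate [ 0.54643175  0.21167144 -0.11398477] [ 0.8 -0.2  0.1 -1.  -1.1  0.4  0.2  0.8]
bluecap [[318.42388387 120.17391329]]
[[251.59177466 178.7666578 ]
 [301.31437666 195.77120657]]
```

Request:
servo_tool --pt "5 -3 0 4" --pt "10 -6 0 8" --pt "15 -9 0 13" --pt "20 -12 0 17" --pt "25 -15 0 21" --pt "30 -18 0 25" --pt "35 -21 0 29" --pt "39.1 -23.6 0 32"

```text
time: 1.1
tool_pos: [0.4878, -0.117, 0.219]
ee_rot: [-3.141, 0.001, -0.122]
wrist_force: [0.6, 0.0, -0.1]
width: 0.0941
finger_force: 0.0
```

```bash
python3 - <<'E'
from h import *
print(obs());m=camera_model("wrist");im=snapshot("wrist");cv2.imwrite("pics/w1.png",im)
import pickle;pickle.dump(m,open("w1.pkl","wb"));print(ray("wrist",[[256,192]],m))
E
```

```text
{'time': 1.1, 'tool_pos': [0.4878, -0.117, 0.219], 'ee_rot': [-3.1415, 0.0006, -0.1225], 'wrist_force': [0.6298, 0.05, -0.0648], 'width': 0.0941, 'finger_force': 0.0}
(array([ 0.56610666, -0.12565121,  0.38347949]), array([[-0.26438599,  0.02688502, -0.96408789]]))
```

View pics/w1.png

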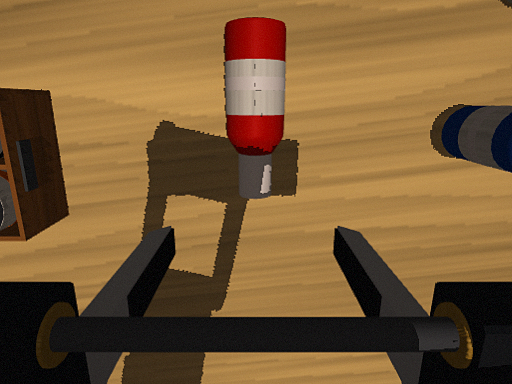

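The wrist view shows the red bottle's base end at (255,19), the shoulder-to-cap join at about (255,152), and the cap end at (255,196).

```bash
python3 - <<'E'
from h import *
import pickle;m=pickle.load(open("w1.pkl","rb"))
im=cv2.imread("pics/w1.png");h=cv2.cvtColor(im,cv2.COLOR_BGR2HSV)
for r in (35,130):
    c=np.where((h[r,200:310,1]>180)&((h[r,200:310,0]<8)|(h[r,200:310,0]>172)))[0]+200;print(r,c.min(),c.max(),at("wrist",[[(c.min()+c.max())/2,r]],.0345,m))
print(at("wrist",[[255.5,19],[255.5,152],[255.5,196]],.0345,m))
t=get_obs()["tool_pos"]; print("proj tcp",proj("wrist",t,m))
E
```

```text
35 225 285 [[ 0.62791177 -0.13403867]]
130 227 282 [[ 0.53752083 -0.12247365]]
[[ 0.64184601 -0.13622476]
 [ 0.51443323 -0.12072041]
 [ 0.4659088  -0.1148163 ]]
proj tcp [[246.97453964 247.87898856]]
```

Request:
servo_tool --pt "0 0 5 0" --pt "0 0 10 0" --pt "0 0 15 0" --pt "0 0 18 0" --pt "0 0 18.9 0" --pt "0 0 18.9 0"

```text
time: 1.9
tool_pos: [0.4871, -0.1193, 0.0305]
ee_rot: [3.142, 0.0, -0.122]
wrist_force: [0.1, -0.8, 0.8]
width: 0.0939
finger_force: 0.0
```

Request:
servo_tool --pt "0 0 0 0" --pt "0 0 0 0" --pt "0 0 0 0" --pt "0 0 0 0" --pt "0 0 0 0" --pt "0 0 0 0" --pt "0 0 0 0" --claw 255

```text
time: 2.78
tool_pos: [0.487, -0.1188, 0.0304]
ee_rot: [-3.141, 0.001, -0.122]
wrist_force: [0.6, 1.4, 0.6]
width: 0.0352
finger_force: 30.0
```

Request:
servo_tool --pt "0.25 0 -1 0" --pt "0.5 0 -2 0" --pt "0.9 0 -2.9 0" --pt "1.3 0 -3.8 0" --pt "1.8 0 -4.7 0" --pt "2.3 0 -5.6 0" --pt "2.9 0 -6.4 0" --pt "3.5 0 -7.2 0"

```text
time: 3.78
tool_pos: [0.5223, -0.1234, 0.1029]
ee_rot: [3.142, 0.0, -0.122]
wrist_force: [0.4, 0.8, -2.0]
width: 0.0351
finger_force: 30.0
```

```bash
python3 - <<'E'
from h import *
print(obs(),get_obs()["wrist_torque"]);im=snapshot("side");cv2.imwrite("pics/s2.png",cv2.resize(im[90:290,130:400],None,fx=2.9,fy=2.9,interpolation=2))
E
```

```text
{'time': 3.775, 'tool_pos': [0.5223, -0.1234, 0.1029], 'ee_rot': [3.1416, 0.0001, -0.1217], 'wrist_force': [0.3786, 0.7599, -1.9554], 'width': 0.0351, 'finger_force': 29.9961} [ 0.03249256  0.20912129 -0.01145496]
```

View pics/s2.png

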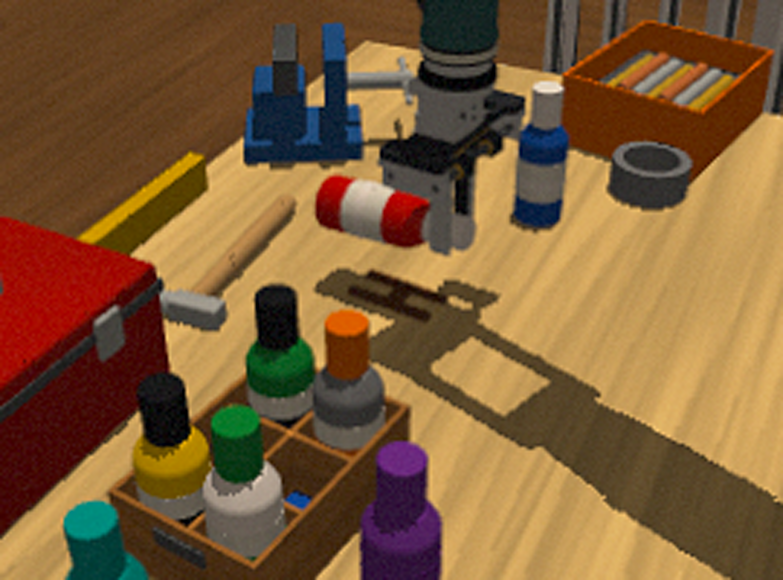

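The bottle is held rigidly and still horizontal at about 10 cm. I'll ease the grip by small counts so that gravity swings the body down.

Request:
servo_tool --pt "0 0 0 0" --pt "0 0 0 0" --claw 175

```text
time: 4.08
tool_pos: [0.5214, -0.1232, 0.1019]
ee_rot: [-3.141, 0.001, -0.122]
wrist_force: [0.0, -0.1, -2.3]
width: 0.0348
finger_force: 30.0
```

Request:
servo_tool --pt "0 0 0 0" --pt "0 0 0 0" --claw 165

```text
time: 4.32
tool_pos: [0.5216, -0.1233, 0.1022]
ee_rot: [-3.142, 0.001, -0.122]
wrist_force: [0.5, 0.4, -1.6]
width: 0.0351
finger_force: 30.0
```

Request:
servo_tool --pt "0 0 0 0" --pt "0 0 0 0" --claw 162

```text
time: 4.58
tool_pos: [0.5218, -0.1234, 0.1025]
ee_rot: [3.142, -0.0, -0.122]
wrist_force: [0.6, 0.3, -2.7]
width: 0.035
finger_force: 30.0
```

Request:
servo_tool --pt "0 0 -6 0" --pt "0 0 -6 0" --pt "0 0 -12 0" --pt "0 0 -12 0" --pt "0 0 -12 0" --claw 255

```text
time: 5.2
tool_pos: [0.5217, -0.1233, 0.2214]
ee_rot: [-3.141, 0.001, -0.122]
wrist_force: [-1.1, 0.6, -2.5]
width: 0.0352
finger_force: 30.0
```

```bash
cat >> h.py <<'E'
def tilt():
    "red bottle axis slope in the side picture, against horizontal/vertical through the grip"
    o=get_obs(); g=np.array(o["tool_pos"])+[0,0,.005]; y=o["ee_rot"][2]; im=snapshot("side")
    h=cv2.cvtColor(im,cv2.COLOR_BGR2HSV); k=((h[...,1]>150)&((h[...,0]<8)|(h[...,0]>172))).astype(np.uint8)
    gp=proj("side",g)[0]; n,l,st,ce=cv2.connectedComponentsWithStats(k)
    c=[ce[i].round(0).tolist()+[int(st[i,4])] for i in range(1,n) if st[i,4]>25]
    d=np.array([np.cos(y),np.sin(y),0])
    pr={a:proj("side",g+.09*(np.cos(np.radians(a))*d-[0,0,np.sin(np.radians(a))]))[0].round(0).tolist() for a in range(0,121,15)}
    print("grip px",gp.round(0),"blobs",c,"body centre expected by angle",pr,"torque",o["wrist_torque"]); return im
E
python3 -c "
from h import *
print(obs()); tilt()"
```

```text
{'time': 5.2, 'tool_pos': [0.5217, -0.1233, 0.2214], 'ee_rot': [-3.1415, 0.0008, -0.1217], 'wrist_force': [-1.0781, 0.63, -2.5], 'width': 0.0352, 'finger_force': 29.9992}
grip px [287. 133.] blobs [[274.0, 143.0, 273], [254.0, 157.0, 132], [91.0, 225.0, 8601], [108.0, 266.0, 5254]] body centre expected by angle {0: [260.0, 126.0], 15: [260.0, 134.0], 30: [263.0, 141.0], 45: [267.0, 148.0], 60: [273.0, 154.0], 75: [279.0, 158.0], 90: [286.0, 161.0], 105: [293.0, 162.0], 120: [300.0, 162.0]} torque [ 0.08345928  0.15409202 -0.02106956]
```

The jerk turned the bottle about 45° in the grip. I'll do it again, up and forward with a tapered stop.

Request:
servo_tool --pt "3 0 -5.3 0" --pt "5 0 -8.5 0" --pt "6.5 0 -10.3 0" --pt "7.3 0 -11.2 0" --pt "7.6 0 -11.6 0" --pt "7.6 0 -11.6 0"

```text
time: 6.0
tool_pos: [0.5972, -0.1326, 0.3369]
ee_rot: [-3.141, 0.003, -0.122]
wrist_force: [0.7, 0.1, -1.9]
width: 0.0351
finger_force: 30.0
```

```bash
python3 -c "
from h import *
print(obs()); tilt()"
```

```text
{'time': 6.0, 'tool_pos': [0.5972, -0.1326, 0.3369], 'ee_rot': [-3.1412, 0.0026, -0.1217], 'wrist_force': [0.6631, 0.1061, -1.8537], 'width': 0.0351, 'finger_force': 29.9989}
grip px [264.  88.] blobs [[253.0, 102.0, 297], [237.0, 122.0, 159], [91.0, 225.0, 8611], [108.0, 266.0, 5250]] body centre expected by angle {0: [237.0, 83.0], 15: [238.0, 91.0], 30: [241.0, 99.0], 45: [245.0, 106.0], 60: [250.0, 112.0], 75: [257.0, 116.0], 90: [264.0, 119.0], 105: [271.0, 120.0], 120: [277.0, 118.0]} torque [ 0.05961127  0.07295125 -0.01864509]
```

Request:
servo_tool --pt "-0.4 0 0.3 0" --pt "-1.3 0 1 0" --pt "-2.9 0 2.2 0" --pt "-5.2 0 4 0" --pt "-8.5 0 6.5 0" --pt "-13 0 10 0" --pt "-13 0 10 0"

```text
time: 6.92
tool_pos: [0.46, -0.1141, 0.2296]
ee_rot: [-3.137, 0.019, -0.122]
wrist_force: [0.4, -1.2, -2.0]
width: 0.0353
finger_force: 30.0
```

Request:
servo_tool --pt "5.5 0 -2.5 0" --pt "9 0 -4.2 0" --pt "11.3 0 -5.3 0" --pt "12.5 0 -6 0" --pt "13 0 -6.2 0" --pt "13 0 -6.2 0"

```text
time: 7.68
tool_pos: [0.5975, -0.1326, 0.3007]
ee_rot: [3.141, -0.0, -0.122]
wrist_force: [-0.5, -0.7, -2.1]
width: 0.0351
finger_force: 30.0
```

```bash
python3 -c "
from h import *
print(obs()); tilt()"
```

```text
{'time': 7.675, 'tool_pos': [0.5975, -0.1326, 0.3007], 'ee_rot': [3.1414, -0.0005, -0.1217], 'wrist_force': [-0.5184, -0.7024, -2.1198], 'width': 0.0351, 'finger_force': 29.9988}
grip px [264. 101.] blobs [[254.0, 115.0, 279], [239.0, 135.0, 148], [91.0, 225.0, 8602], [108.0, 266.0, 5245]] body centre expected by angle {0: [237.0, 95.0], 15: [238.0, 103.0], 30: [241.0, 111.0], 45: [245.0, 117.0], 60: [251.0, 123.0], 75: [257.0, 128.0], 90: [264.0, 130.0], 105: [270.0, 131.0], 120: [277.0, 130.0]} torque [ 0.01481458  0.10909595 -0.00621929]
```

Jerking stalls at about 55°. The crate is fixed, so I'll push the tilted base lightly against its outer right wall, which turns the bottle vertical in the grip.

Request:
servo_tool --pt "-1 -1 0 -10" --pt "-2 -2 0 -20" --pt "-4 -4 0 -30" --pt "-6 -6 0 -40" --pt "-8 -8 0 -50" --pt "-9.1 -9.5 0 -60" --pt "-9.1 -9.5 0 -70" --pt "-9.1 -9.5 0 -80"

```text
time: 8.72
tool_pos: [0.5177, -0.027, 0.3007]
ee_rot: [3.141, 0.0, 1.281]
wrist_force: [-0.6, -0.6, -1.4]
width: 0.035
finger_force: 30.0
```

Request:
servo_tool --pt "0 0 3 -10.5" --pt "0 0 6 -10.5" --pt "0 0 9 -10.5" --pt "0 0 12 -10.5" --pt "0 0 13.9 -10.5" --pt "0 0 13.9 -10.5"

```text
time: 9.48
tool_pos: [0.5167, -0.0271, 0.1596]
ee_rot: [-3.138, 0.0, 1.458]
wrist_force: [-0.3, -0.0, -2.0]
width: 0.0352
finger_force: 30.0
```

```bash
python3 - <<'E'
from h import *
print(obs()); im=tilt(); cv2.imwrite("pics/s3.png",cv2.resize(im[90:320,140:400],None,fx=2.6,fy=2.6,interpolation=2))
E
```

```text
{'time': 9.475, 'tool_pos': [0.5167, -0.0271, 0.1596], 'ee_rot': [-3.1376, 0.0001, 1.4577], 'wrist_force': [-0.2653, -0.0034, -2.0235], 'width': 0.0352, 'finger_force': 29.9989}
grip px [274. 169.] blobs [[91.0, 225.0, 8612], [269.0, 186.0, 285], [108.0, 266.0, 5251], [264.0, 217.0, 138]] body centre expected by angle {0: [256.0, 184.0], 15: [257.0, 191.0], 30: [259.0, 197.0], 45: [262.0, 200.0], 60: [265.0, 200.0], 75: [270.0, 199.0], 90: [274.0, 196.0], 105: [278.0, 191.0], 120: [282.0, 185.0]} torque [-0.1146075  -0.06622106  0.01998133]
```

View pics/s3.png

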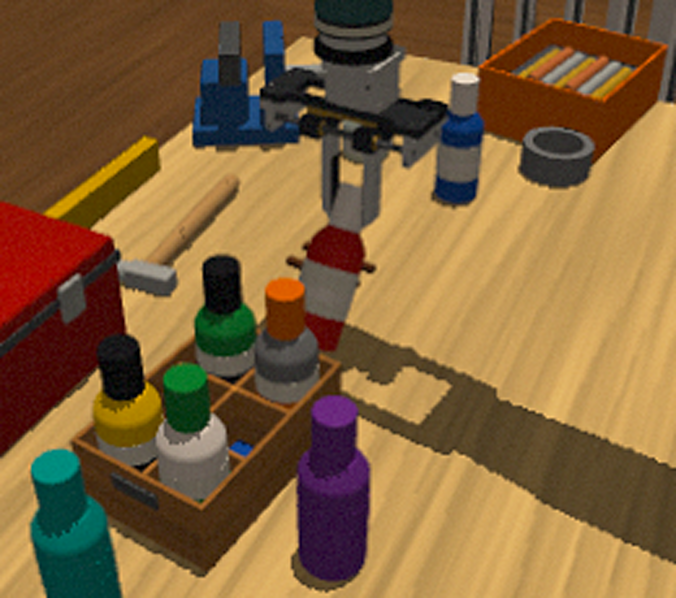

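The red bottle hangs with its base towards the crate's right wall, at about (325,340) in the crop. Now I'll push slowly.

Request:
servo_tool --pt "1 0 0 0" --pt "2 0 0 0" --pt "3 0 0 0" --pt "4 0 0 0" --pt "5 0 0 0" --pt "6 0 0 0" --pt "7 0 0 0" --pt "8 0 0 0"

```text
time: 10.52
tool_pos: [0.5275, 0.053, 0.1613]
ee_rot: [-3.141, 0.0, 1.458]
wrist_force: [0.2, -3.2, 0.1]
width: 0.0357
finger_force: 30.0
```

Request:
servo_tool --pt "0.6 0 0 0" --pt "1.2 0 0 0" --pt "1.8 0 0 0" --pt "1.8 0 0 0"

```text
time: 11.02
tool_pos: [0.5295, 0.0707, 0.1612]
ee_rot: [-3.141, -0.001, 1.458]
wrist_force: [0.3, -2.8, -2.0]
width: 0.0353
finger_force: 30.0
```

```bash
python3 - <<'E'
from h import *
print(obs()); im=tilt()
E
```

```text
{'time': 11.025, 'tool_pos': [0.5295, 0.0707, 0.1612], 'ee_rot': [-3.1413, -0.0006, 1.4584], 'wrist_force': [0.2999, -2.7982, -1.9734], 'width': 0.0353, 'finger_force': 29.9941}
grip px [254. 185.] blobs [[91.0, 225.0, 8606], [108.0, 266.0, 5246], [259.0, 202.0, 155]] body centre expected by angle {0: [233.0, 203.0], 15: [235.0, 211.0], 30: [237.0, 216.0], 45: [241.0, 219.0], 60: [245.0, 219.0], 75: [250.0, 217.0], 90: [254.0, 214.0], 105: [259.0, 208.0], 120: [263.0, 201.0]} torque [-0.78798625 -0.0669747   0.02036609]
```

Request:
servo_tool --pt "0.3 0 0 0" --pt "0.3 0 0 0" --pt "-1 0 0 0" --pt "-3 0 0 0" --pt "-5 0 0 0" --pt "-5 0 0.5 0" --pt "-5 0 0.9 0" --pt "-5 0 0.9 0"

```text
time: 12.08
tool_pos: [0.5235, 0.0212, 0.1516]
ee_rot: [-3.14, -0.001, 1.459]
wrist_force: [0.1, -0.2, -2.0]
width: 0.0354
finger_force: 30.0
```

```bash
python3 - <<'E'
from h import *
print(obs()); im=tilt(); cv2.imwrite("pics/s4.png",cv2.resize(im[110:270,190:340],None,fx=3.6,fy=3.6,interpolation=2))
E
```

```text
{'time': 12.075, 'tool_pos': [0.5235, 0.0212, 0.1516], 'ee_rot': [-3.14, -0.0007, 1.4586], 'wrist_force': [0.0642, -0.1824, -2.0066], 'width': 0.0354, 'finger_force': 29.9975}
grip px [264. 179.] blobs [[91.0, 225.0, 8603], [265.0, 196.0, 311], [108.0, 266.0, 5253], [268.0, 224.0, 66]] body centre expected by angle {0: [245.0, 196.0], 15: [246.0, 203.0], 30: [249.0, 208.0], 45: [252.0, 211.0], 60: [256.0, 212.0], 75: [260.0, 210.0], 90: [264.0, 207.0], 105: [269.0, 202.0], 120: [273.0, 195.0]} torque [-0.02837962 -0.08382208  0.01563667]
```

View pics/s4.png

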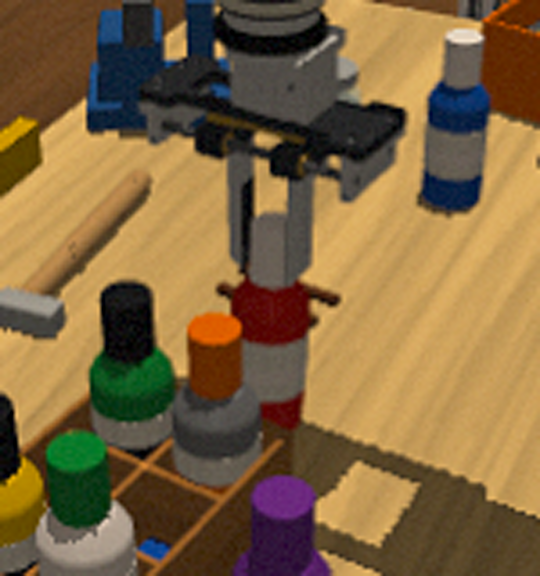

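The red bottle is now nearly upright in the grip. I'll press it lightly on the bench to square it.

Request:
servo_tool --pt "0 0 0.2 0" --pt "0 0 0.4 0" --pt "0 0 0.4 0"

```text
time: 12.5
tool_pos: [0.5243, 0.0208, 0.1499]
ee_rot: [3.14, -0.0, 1.458]
wrist_force: [-1.9, 0.6, 5.1]
width: 0.0354
finger_force: 30.0
```

Request:
servo_tool --pt "0 0 0.15 0" --pt "0 0 0.3 0" --pt "0 0 0.3 0"

```text
time: 12.88
tool_pos: [0.5246, 0.0209, 0.1497]
ee_rot: [3.138, -0.001, 1.458]
wrist_force: [-4.1, 1.9, 14.3]
width: 0.0357
finger_force: 30.0
```

Request:
servo_tool --pt "0 0 -0.6 0" --pt "0 0 -0.6 0"

```text
time: 13.12
tool_pos: [0.524, 0.0204, 0.1512]
ee_rot: [3.141, 0.0, 1.458]
wrist_force: [0.2, -0.1, -2.0]
width: 0.0353
finger_force: 30.0
```

Request:
servo_tool --pt "0 0 0 0" --pt "0 0 0 0" --pt "0 0 0 0" --claw 130

```text
time: 13.5
tool_pos: [0.524, 0.0204, 0.1514]
ee_rot: [3.142, 0.0, 1.458]
wrist_force: [-0.1, -0.9, -0.3]
width: 0.0453
finger_force: 0.0
```

```bash
python3 - <<'E'
from h import *
import pickle
print(obs()); im=tilt(); m=camera_model("wrist"); w=snapshot("wrist"); pickle.dump(m,open("w5.pkl","wb"))
t=np.array(get_obs()["tool_pos"]); print("tool axis px at z .172,.06",proj("wrist",[[*t[:2],.172],[*t[:2],.06]],m))
cv2.imwrite("pics/w5.png",np.vstack([w])); cv2.imwrite("pics/s5.png",im)
E
```

```text
{'time': 13.5, 'tool_pos': [0.524, 0.0204, 0.1514], 'ee_rot': [3.1415, 0.0001, 1.4578], 'wrist_force': [-0.0632, -0.9181, -0.2563], 'width': 0.0453, 'finger_force': 0.0}
grip px [264. 179.] blobs [[91.0, 225.0, 8618], [265.0, 199.0, 298], [108.0, 266.0, 5252], [269.0, 225.0, 55]] body centre expected by angle {0: [245.0, 196.0], 15: [246.0, 203.0], 30: [248.0, 208.0], 45: [252.0, 211.0], 60: [255.0, 212.0], 75: [260.0, 210.0], 90: [264.0, 207.0], 105: [269.0, 202.0], 120: [273.0, 195.0]} torque [-0.05400932 -0.08907024 -0.02181173]
tool axis px at z .172,.06 [[254.57654098 272.15035646]
 [254.40666382 203.79995784]]
```

View pics/w5.png

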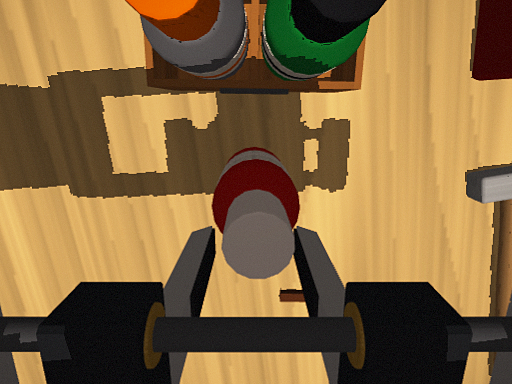

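The red bottle stands upright and free. In the wrist view its cap top is centred at about (258,242), with the fingers on either side. I'll compute the offset from the tool axis.

```bash
python3 - <<'E'
from h import *
import pickle
m=pickle.load(open("w5.pkl","rb")); w=cv2.imread("pics/w5.png")
print("tool .524 .0204; cap",at("wrist",[[258,243]],.172,m), "extents",at("wrist",[[222,243],[294,243],[258,278]],.172,m))
s=cv2.imread("pics/s5.png"); h=cv2.cvtColor(s,cv2.COLOR_BGR2HSV)
# model fit in side view: project standing bottle outline for candidates, compare with red pixel mask
k=(h[...,1]>150)&((h[...,0]<8)|(h[...,0]>172)); k[:,:235]=0;k[:,300:]=0;k[:170]=0;k[260:]=0
ys,xs=np.where(k); print("red extents by row",[(int(r),int(xs[ys==r].min()),int(xs[ys==r].max())) for r in range(ys.min(),ys.max()+1,4) if (ys==r).any()])
for p in ([.524,.0204],[.5255,.033]): print(p,proj("side",[[*p,z] for z in(0,.06,.108,.126,.172)]).round(1).tolist())
E
```

```text
tool .524 .0204; cap [[0.527348   0.03556566]] extents [[0.51031563 0.03749016]
 [0.54437789 0.03363839]
 [0.52530928 0.01702266]]
red extents by row [(178, 257, 257), (190, 257, 273), (194, 254, 274), (198, 256, 275), (202, 257, 274), (206, 259, 271), (218, 243, 243), (222, 270, 272), (226, 263, 272)]
[0.524, 0.0204] [[264.2, 225.5], [264.3, 208.7], [264.4, 194.4], [264.4, 188.8], [264.5, 174.1]]
[0.5255, 0.033] [[261.8, 227.9], [261.9, 211.0], [261.9, 196.7], [261.9, 191.1], [261.9, 176.4]]
```

```bash
python3 - <<'E'
import cv2
s=cv2.imread("pics/s5.png");cv2.imwrite("pics/s5c.png",cv2.resize(s[150:240,225:305],None,fx=6.5,fy=6.5,interpolation=2))
E
```

View pics/s5c.png

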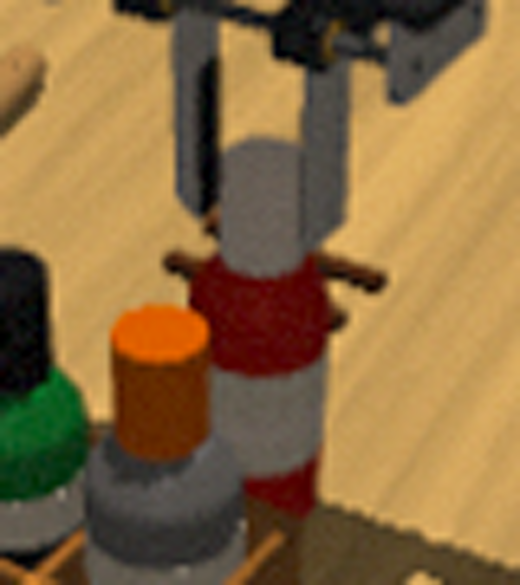

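Request:
servo_tool --pt "0 0 0 0" --pt "0 0 0 0"

```text
time: 13.85
tool_pos: [0.5239, 0.0204, 0.1515]
ee_rot: [3.141, 0.0, 1.458]
wrist_force: [-0.3, -0.2, 0.1]
width: 0.0462
finger_force: 0.0
```

```bash
cat >> h.py <<'E'
def W(name):
    "wrist picture with model outlines: yellow bottle standing on the tool axis; green at tool axis +15mm tool x"
    o=get_obs(); m=camera_model("wrist"); w=snapshot("wrist"); return o,m,w
def outline(img,n,m,c,z0,col):
    a=np.linspace(0,2*np.pi,60)
    for r,z in((.018,.172),(.018,.126),(.03,.108),(.03,0)):
        p=proj(n,np.c_[c[0]+r*np.cos(a),c[1]+r*np.sin(a),np.full(60,z0+z)],m)
        cv2.polylines(img,[p.round().astype(int).reshape(-1,1,2)],True,col,1)
E
python3 - <<'E'
from h import *
import pickle
o,m,w=W(0); print(obs()); cv2.imwrite("pics/w6raw.png",w); pickle.dump(m,open("w6.pkl","wb"))
t=o["tool_pos"]; s=snapshot("side"); cv2.imwrite("pics/s6raw.png",s); ms=camera_model("side")
for im,n,mm in((w,"wrist",m),(s,"side",ms)):
    outline(im,n,mm,t[:2],0,(0,255,255)); outline(im,n,mm,[.527,.0355],0,(0,255,0))
c=cv2.resize(s[150:246,225:305],(400,480),interpolation=2)
cv2.imwrite("pics/c6.png",np.hstack([cv2.resize(w[110:302,156:316],(400,480)),c]))
E
```

```text
{'time': 13.9, 'tool_pos': [0.524, 0.0204, 0.1515], 'ee_rot': [3.1414, 0.0001, 1.4578], 'wrist_force': [0.4744, 0.1919, -0.6021], 'width': 0.0457, 'finger_force': 0.0}
```

View pics/c6.png

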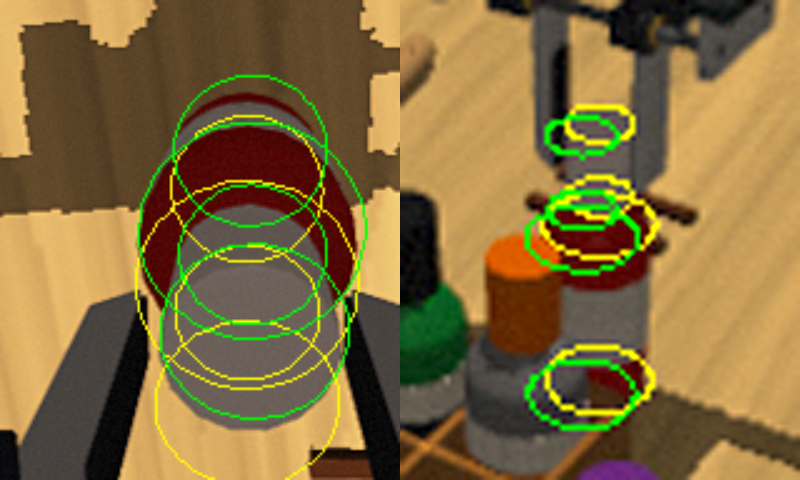

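The outlines show the bottle standing upright, but about 10 mm ahead of the tool axis. Cap-top disc in the crop: u 160–345, v 265–430. I've used my ten pictures, so from here I'll work with numbers only. First I'll check the wrist camera against the crate and fit the position.

```bash
python3 - <<'E'
from h import *
import pickle
from scipy.optimize import minimize
m=pickle.load(open("w6.pkl","rb")); w=cv2.imread("pics/w6raw.png"); s=cv2.imread("pics/s6raw.png"); ms=camera_model("side")
C=np.array([.5464,.2117]); th=-.114; R=np.array([[np.cos(th),-np.sin(th)],[np.sin(th),np.cos(th)]])
for z in(.08,0): print("crate near corners px z",z,proj("wrist",np.c_[(np.array([[-.0735,-.109],[.0735,-.109]])@R.T+C),[z]*2],m).round(0).tolist())
g=cv2.cvtColor(w,cv2.COLOR_BGR2HSV)
for u in(200,258,300): print(u,[w[v,u].tolist() for v in range(70,104,3)])
# silhouette masks: not wood -> wrist bottle = red or grey low-sat inside window
def sil(n,mm,x,y,tx,ty,shape=(384,512)):
    M=np.zeros(shape,np.uint8); a=np.linspace(0,2*np.pi,48); P=[]
    for r,z in((.018,.172),(.018,.126),(.03,.108),(.03,0)):
        P.append(proj(n,np.c_[x+tx*z+r*np.cos(a),y+ty*z+r*np.sin(a),np.full(48,z)],mm))
    for A,B in zip(P[:-1],P[1:]): cv2.fillConvexPoly(M,cv2.convexHull(np.r_[A,B].astype(np.float32)).round().astype(np.int32),1)
    return M
def mask(im):
    h=cv2.cvtColor(im,cv2.COLOR_BGR2HSV); return (((h[...,1]>150)&((h[...,0]<6)|(h[...,0]>174)))|((h[...,1]<40)&(h[...,2]>60))).astype(np.uint8)
kw=mask(w); roi=np.zeros_like(kw); roi[130:300,205:305]=1
# ignore finger zones: fingers' u beyond line
roi[225:300,205:222]=0; roi[225:300,296:305]=0
ks=mask(s); rs=np.zeros_like(ks); rs[168:232,250:282]=1; rs[195:240,225:259]=0
for ww,ws,nm in((1,0,"wrist"),(0,1,"side"),(1,3,"both")):
    def f(p):
        p=np.array(p)/100; e=0
        if ww: e+=ww*(((sil("wrist",m,p[0],p[1],p[2],p[3])!=kw)*roi).sum())
        if ws: e+=ws*(((sil("side",ms,p[0],p[1],p[2],p[3])!=ks)*rs).sum())
        return float(e)
    for fx in(0,1):
        ff=(lambda q:f([q[0],q[1],0,0])) if not fx else f
        x0=[52.5,2.9]+([0,0] if fx else [])
        d=np.vstack([x0]+[np.array(x0)+np.eye(len(x0))[i]*(1 if i<2 else 5) for i in range(len(x0))])
        r=minimize(ff,x0,method="Nelder-Mead",options=dict(initial_simplex=d,maxfev=400)); print(nm,r.x.round(2),r.fun)
E
```

```text
crate near corners px z 0.08 [[149.0, 97.0], [362.0, 97.0]]
crate near corners px z 0 [[176.0, 98.0], [334.0, 98.0]]
200 [[37, 33, 36], [63, 68, 74], [14, 44, 100], [19, 38, 67], [18, 37, 67], [10, 33, 62], [19, 33, 57], [43, 70, 94], [104, 186, 237], [103, 175, 223], [101, 174, 223], [97, 174, 220]]
258 [[18, 40, 65], [14, 37, 62], [18, 32, 60], [14, 35, 63], [14, 35, 64], [22, 38, 67], [22, 31, 51], [34, 34, 32], [35, 60, 74], [40, 69, 91], [36, 63, 86], [37, 66, 87]]
300 [[17, 41, 3], [44, 64, 49], [72, 78, 83], [29, 32, 29], [12, 33, 62], [10, 36, 58], [19, 34, 62], [12, 31, 58], [85, 154, 204], [85, 156, 202], [30, 53, 71], [28, 53, 71]]
wrist [52.45  3.32] 5269.0
wrist [ 53.09   1.36 -74.22  22.01] 3215.0
side [52.5  4.9] 670.0
side [  64.71   12.96 -100.38  -11.12] 345.0
both [52.51  3.37] 7350.0
both [ 53.56   0.3  -10.05  29.32] 5479.0
```

Request:
servo_tool --pt "0 0 0 0" --pt "0 0 -5 0" --pt "0 0 -10 0" --pt "4 0 -15 0" --pt "9 0 -15 0" --pt "14 0 -15 0" --pt "19.3 0 -15 0" --pt "19.3 0 -15 0" --claw 0

```text
time: 14.95
tool_pos: [0.5453, 0.2154, 0.3004]
ee_rot: [-3.14, -0.0, 1.463]
wrist_force: [-0.7, 0.4, -0.2]
width: 0.0938
finger_force: 0.0
```

```bash
cat >> h.py <<'E'
def pads(tag):
    o=get_obs(); m=camera_model("wrist"); w=snapshot("wrist"); cv2.imwrite(f"pics/{tag}.png",w); h=cv2.cvtColor(w,cv2.COLOR_BGR2HSV)
    for nm,k in(("red",(h[...,1]>150)&(h[...,2]>70)&((h[...,0]<4)|(h[...,0]>175))),("blue",(h[...,1]>120)&(h[...,2]>50)&(abs(h[...,0].astype(int)-110)<12))):
        n,l,st,ce=cv2.connectedComponentsWithStats(k.astype(np.uint8))
        for i in np.argsort(-st[1:,4])[:3]+1:
            if st[i,4]>400:
                r=cv2.minAreaRect(np.argwhere(l==i)[:,::-1].astype(np.float32)); c=cv2.boxPoints(r)
                q=at("wrist",c,.008,m); e=np.linalg.norm(q-np.roll(q,1,0),axis=1)
                print(nm,st[i].tolist(),"centroid",at("wrist",ce[i],.008,m)[0].round(4),"rect",q.mean(0).round(4),"sides",e.round(4))
    print(np.round(o["tool_pos"],4),np.round(o["ee_rot"],3),round(o["time"],2))
E
python3 -c "
from h import *
pads('pA')"
```

```text
red [425, 0, 87, 268, 18913] centroid [0.8523 0.2114] rect [0.8433 0.2023] sides [0.3711 0.1072 0.376  0.1333]
red [259, 141, 45, 41, 1697] centroid [0.5819 0.2121] rect [0.5818 0.2113] sides [0.0625 0.0568 0.0604 0.0569]
red [232, 290, 45, 27, 985] centroid [ 0.5193 -0.0152] rect [ 0.5198 -0.0122] sides [0.0476 0.0694 0.0476 0.0712]
blue [209, 140, 44, 41, 1710] centroid [0.512  0.2209] rect [0.5117 0.2203] sides [0.0569 0.0595 0.0568 0.0615]
[0.5453 0.2154 0.3004] [-3.14  -0.     1.463] 14.95
```

Request:
servo_tool --pt "0 0 0 10" --pt "0 0 0 20" --pt "0 0 0 30" --pt "0 0 0 40" --pt "0 0 0 50" --pt "0 0 0 60" --pt "0 0 0 70" --pt "0 0 0 80"

```text
time: 16.0
tool_pos: [0.5458, 0.2103, 0.3018]
ee_rot: [3.141, -0.0, 0.053]
wrist_force: [0.6, 1.2, -0.2]
width: 0.094
finger_force: 0.0
```

Request:
servo_tool --pt "0 0 0 10" --pt "0 0 0 10" --pt "0 0 0 10"

```text
time: 16.38
tool_pos: [0.5458, 0.2113, 0.3017]
ee_rot: [3.141, -0.0, -0.112]
wrist_force: [-0.2, -0.5, -1.0]
width: 0.0936
finger_force: 0.0
```

```bash
python3 -c "
from h import *
pads('pB')"
```

```text
red [228, 111, 46, 46, 1927] centroid [0.5834 0.2134] rect [0.5822 0.2132] sides [0.0633 0.0614 0.061  0.0614]
red [384, 147, 60, 54, 1531] centroid [ 0.5071 -0.0031] rect [ 0.504  -0.0082] sides [0.0778 0.0723 0.0748 0.0742]
blue [229, 170, 43, 35, 1448] centroid [0.5074 0.2232] rect [0.5067 0.2227] sides [0.0507 0.0597 0.0507 0.0615]
[0.5458 0.2113 0.3017] [ 3.141 -0.    -0.112] 16.38
```

Both wrist views and the top view put the red pad at (.582,.2138) and the blue pad at (.512,.2233). The red bottle stands near (.5245,.033). I'll regrip it across world y, which centres it.

Request:
servo_tool --pt "0 5 0 0" --pt "-0.1 10 0 0" --pt "-0.1 15 0 0" --pt "-0.1 18 1 0" --pt "-0.1 18 6 0" --pt "-0.1 18 11 0" --pt "-0.1 18 14.5 0" --pt "-0.1 18 15.3 0"

```text
time: 17.42
tool_pos: [0.5225, 0.0333, 0.1456]
ee_rot: [3.141, 0.006, -0.112]
wrist_force: [0.2, 0.2, -0.6]
width: 0.0937
finger_force: 0.0
```

Request:
servo_tool --pt "0 0 0 0" --pt "0 0 0 0" --pt "0 0 0 0" --pt "0 0 0 0" --pt "0 0 0 0" --pt "0 0 0 0" --pt "0 0 0 0" --pt "0 0 0 0" --claw 255

```text
time: 18.42
tool_pos: [0.5244, 0.0334, 0.1484]
ee_rot: [3.141, 0.0, -0.113]
wrist_force: [0.3, -0.1, -0.1]
width: 0.0357
finger_force: 29.9
```

```bash
cat >> h.py <<'E'
def capfit(z, sat=70):
    "grey/white cap top under the wrist camera: compare columns/rows of the low-saturation blob near the tool axis"
    o=get_obs(); m=camera_model("wrist"); w=snapshot("wrist"); cv2.imwrite(f"pics/cap{o['time']:.2f}.png",w)
    p=proj("wrist",[*o["tool_pos"][:2],z],m)[0]; u=int(p[0]); print("axis px",p.round(1))
    g=cv2.cvtColor(w,cv2.COLOR_BGR2GRAY); h=cv2.cvtColor(w,cv2.COLOR_BGR2HSV)
    for du in(-12,0,12): print("col",u+du,[(v,int(g[v,u+du]),int(h[v,u+du,1])) for v in range(int(p[1])-84,int(p[1])+56,4)])
    return o,m,w
E
python3 - <<'E'
from h import *
print(obs()); capfit(.172)
E
```

```text
{'time': 18.425, 'tool_pos': [0.5244, 0.0334, 0.1484], 'ee_rot': [3.1414, 0.0, -0.113], 'wrist_force': [0.257, -0.0845, -0.0592], 'width': 0.0357, 'finger_force': 29.8596}
axis px [256.2 272.4]
col 244 [(188, 33, 232), (192, 32, 232), (196, 34, 223), (200, 32, 232), (204, 26, 255), (208, 29, 246), (212, 92, 45), (216, 91, 44), (220, 93, 43), (224, 88, 45), (228, 93, 48), (232, 89, 47), (236, 96, 35), (240, 110, 41), (244, 101, 42), (248, 103, 45), (252, 102, 39), (256, 100, 44), (260, 101, 39), (264, 104, 39), (268, 101, 48), (272, 104, 38), (276, 102, 46), (280, 105, 47), (284, 103, 43), (288, 102, 41), (292, 103, 45), (296, 100, 49), (300, 101, 40), (304, 181, 142), (308, 55, 158), (312, 77, 150), (316, 71, 133), (320, 28, 9), (324, 31, 16)]
col 256 [(188, 25, 255), (192, 39, 207), (196, 34, 241), (200, 33, 238), (204, 33, 232), (208, 72, 117), (212, 92, 45), (216, 90, 53), (220, 89, 52), (224, 91, 48), (228, 93, 45), (232, 90, 46), (236, 89, 45), (240, 106, 34), (244, 102, 44), (248, 100, 42), (252, 105, 47), (256, 101, 49), (260, 102, 41), (264, 104, 46), (268, 103, 43), (272, 105, 40), (276, 103, 45), (280, 102, 41), (284, 101, 50), (288, 106, 37), (292, 100, 40), (296, 102, 50), (300, 105, 44), (304, 69, 160), (308, 74, 143), (312, 75, 152), (316, 66, 140), (320, 25, 36), (324, 28, 27)]
col 268 [(188, 29, 243), (192, 33, 226), (196, 29, 243), (200, 35, 224), (204, 32, 232), (208, 36, 236), (212, 96, 29), (216, 93, 43), (220, 93, 40), (224, 91, 46), (228, 94, 40), (232, 93, 44), (236, 91, 39), (240, 95, 42), (244, 105, 52), (248, 103, 46), (252, 106, 40), (256, 105, 40), (260, 103, 49), (264, 105, 44), (268, 100, 39), (272, 102, 40), (276, 103, 45), (280, 104, 43), (284, 102, 48), (288, 107, 41), (292, 103, 34), (296, 102, 46), (300, 72, 106), (304, 98, 144), (308, 164, 141), (312, 60, 144), (316, 55, 144), (320, 25, 10), (324, 24, 20)]
```

The bottle is centred on the tool axis to within about 1 mm. Now I'll lift it and carry it over the red cell.

Request:
servo_tool --pt "0 0 -2 0" --pt "0 0 -6 0" --pt "0 0 -11 0" --pt "0 0 -16 0" --pt "0 0 -20 0" --pt "0.5 -3 -21 0" --pt "1.5 -7 -21 0" --pt "2.4 -11 -21 0"

```text
time: 19.48
tool_pos: [0.5609, 0.1411, 0.3578]
ee_rot: [3.141, 0.001, -0.114]
wrist_force: [0.6, 0.2, -3.0]
width: 0.0356
finger_force: 29.8
```

Request:
servo_tool --pt "0.6 -3.5 0 0" --pt "1 -6 0 0" --pt "1.2 -7.3 0 0" --pt "1.2 -7.6 0 0" --pt "1.2 -7.6 0 0" --pt "1.2 -7.6 0 0"

```text
time: 20.23
tool_pos: [0.581, 0.2133, 0.3589]
ee_rot: [3.141, -0.0, -0.114]
wrist_force: [0.1, -0.2, -1.4]
width: 0.0356
finger_force: 29.8
```

```bash
python3 - <<'E'
from h import *
o=obs();print(o)
w=snapshot("wrist");g=cv2.cvtColor(w,cv2.COLOR_BGR2GRAY);cv2.imwrite("pics/held.png",w)
print([(v,int(g[v,256])) for v in range(190,310,3)])
E
```

```text
{'time': 20.225, 'tool_pos': [0.581, 0.2133, 0.3589], 'ee_rot': [3.1414, -0.0005, -0.1142], 'wrist_force': [0.1417, -0.216, -1.3945], 'width': 0.0356, 'finger_force': 29.8479}
[(190, 23), (193, 24), (196, 29), (199, 25), (202, 32), (205, 30), (208, 63), (211, 83), (214, 86), (217, 86), (220, 83), (223, 85), (226, 85), (229, 81), (232, 82), (235, 84), (238, 93), (241, 94), (244, 95), (247, 92), (250, 93), (253, 92), (256, 97), (259, 90), (262, 94), (265, 89), (268, 90), (271, 91), (274, 92), (277, 93), (280, 93), (283, 91), (286, 91), (289, 95), (292, 95), (295, 94), (298, 94), (301, 92), (304, 65), (307, 70)]
```

Request:
servo_tool --pt "0 0 4 0" --pt "0 0 8 0" --pt "0 0 11 0" --pt "0 0 12.5 0" --pt "0 0 13.5 0" --pt "0 0 14.5 0"

```text
time: 21.02
tool_pos: [0.5818, 0.2143, 0.2145]
ee_rot: [-3.141, -0.003, -0.113]
wrist_force: [-0.0, -0.5, -2.1]
width: 0.0356
finger_force: 29.8
```

Request:
servo_tool --pt "0 0 1 0" --pt "0 0 2 0" --pt "0 0 3 0" --pt "0 0 4 0" --pt "0 0 4.7 0" --pt "0 0 5.2 0" --pt "0 0 5.2 0"

```text
time: 21.9
tool_pos: [0.581, 0.2142, 0.161]
ee_rot: [3.141, 0.001, -0.113]
wrist_force: [-0.7, 0.1, -2.9]
width: 0.0356
finger_force: 29.8
```

It went in freely. About 4–5 mm remain, so I'll feel for the pad.

Request:
servo_tool --pt "0 0 0.2 0" --pt "0 0 0.35 0" --pt "0 0 0.35 0"

```text
time: 22.28
tool_pos: [0.5811, 0.2142, 0.1579]
ee_rot: [3.141, -0.0, -0.113]
wrist_force: [-0.0, -1.0, -2.8]
width: 0.0356
finger_force: 29.8
```

Request:
servo_tool --pt "0 0 0.1 0" --pt "0 0 0.15 0" --pt "0 0 0.15 0"

```text
time: 22.65
tool_pos: [0.5812, 0.2142, 0.1565]
ee_rot: [3.142, -0.0, -0.113]
wrist_force: [-0.7, -0.4, -2.3]
width: 0.0355
finger_force: 29.8
```

Request:
servo_tool --pt "0 0 0.08 0" --pt "0 0 0.15 0" --pt "0 0 0.15 0"

```text
time: 23.02
tool_pos: [0.5816, 0.2142, 0.1564]
ee_rot: [-3.141, -0.002, -0.113]
wrist_force: [-1.0, -0.5, 3.6]
width: 0.0359
finger_force: 29.9
```

It's on the pad. I'll open narrowly and then rise.

Request:
servo_tool --pt "0 0 0 0" --pt "0 0 0 0" --pt "0 0 0 0" --pt "0 0 0 0" --claw 125

```text
time: 23.52
tool_pos: [0.581, 0.2142, 0.1545]
ee_rot: [3.141, 0.001, -0.113]
wrist_force: [0.3, 0.0, 0.3]
width: 0.0479
finger_force: 0.0
```

Request:
servo_tool --pt "0 0 -2 0" --pt "0 0 -5 0" --pt "0 0 -9 0" --pt "0 0 -13 0" --pt "0 0 -14 0" --pt "0 0 -14 0"

```text
time: 24.28
tool_pos: [0.5812, 0.2143, 0.2947]
ee_rot: [-3.142, -0.0, -0.113]
wrist_force: [0.5, -0.3, 0.3]
width: 0.0474
finger_force: 0.0
```

```bash
python3 - <<'E'
from h import *
print(obs())
# red bottle cap in top view (white blob near predicted), and blue bottle cap
t=snapshot("top");cv2.imwrite("pics/t9.png",t);h=cv2.cvtColor(t,cv2.COLOR_BGR2HSV)
k=((h[...,1]<60)&(h[...,2]>120)).astype(np.uint8)
n,l,st,ce=cv2.connectedComponentsWithStats(k)
for i in range(1,n):
    if 40<st[i,4]<600: print(st[i].tolist(),ce[i].round(1),at("top",ce[i],.172)[0].round(4))
print("expected red cap px",proj("top",[.582,.214,.18]),"blue",proj("top",[.5035,-.366,.172]))
h=cv2.cvtColor(t,cv2.COLOR_BGR2HSV);k=((h[...,1]>130)&(abs(h[...,0].astype(int)-112)<10)).astype(np.uint8)
n,l,st,ce=cv2.connectedComponentsWithStats(k)
print([(st[i].tolist()) for i in range(1,n) if st[i,4]>40])
E
```

```text
{'time': 24.275, 'tool_pos': [0.5812, 0.2143, 0.2947], 'ee_rot': [-3.1416, -0.0003, -0.113], 'wrist_force': [0.4515, -0.2565, 0.3112], 'width': 0.0474, 'finger_force': 0.0}
[287, 48, 25, 38, 236] [298.8  69.6] [ 0.9356 -0.2109]
[321, 53, 21, 11, 46] [331.1  57.1] [ 0.9712 -0.3127]
[203, 85, 9, 10, 56] [206.3  89.4] [0.8921 0.0668]
[93, 108, 71, 6, 228] [127.5 110.8] [0.8445 0.3015]
[376, 114, 34, 25, 198] [389.7 126.7] [ 0.7382 -0.4584]
[229, 128, 11, 27, 194] [233.9 141.5] [ 0.7249 -0.0039]
[373, 137, 17, 12, 48] [381.1 142.4] [ 0.6923 -0.426 ]
[363, 152, 21, 24, 319] [373.9 162.1] [ 0.635  -0.3971]
[363, 203, 13, 13, 128] [368.6 208.7] [ 0.5023 -0.3647]
[444, 222, 43, 10, 198] [464.3 226.9] [ 0.4287 -0.6359]
[443, 242, 43, 10, 205] [463.9 246.4] [ 0.3738 -0.6264]
[499, 275, 13, 20, 72] [507.7 282.1] [ 0.261  -0.7451]
expected red cap px [[158.93504935 195.4340882 ]] blue [[368.99769293 208.26935034]]
[[333, 78, 63, 60, 1299], [353, 204, 20, 20, 154]]
```

Blue cap at top-view pixel (368.6,208.7), which gives about (.503,-.366). I'm going there.

Request:
servo_tool --pt "-0.1 6 0 0" --pt "-0.2 12 0 0" --pt "-0.4 18 0 0" --pt "-0.5 24 0 0" --pt "-0.6 30 0 0" --pt "-0.8 36 0 0" --pt "-1 42 0 0" --pt "-1.1 48 0 0" --claw 0

```text
time: 25.32
tool_pos: [0.5149, -0.2629, 0.2921]
ee_rot: [-3.139, 0.004, -0.113]
wrist_force: [0.3, 0.7, 0.2]
width: 0.0944
finger_force: 0.0
```

Request:
servo_tool --pt "-0.1 6 0 0" --pt "-0.1 9 0 0" --pt "-0.1 10.5 0 0" --pt "-0.1 10.5 2 0" --pt "-0.1 10.5 5 0" --pt "-0.1 10.5 5 0" --pt "-0.1 10.5 5 0"

```text
time: 26.2
tool_pos: [0.5036, -0.3651, 0.2455]
ee_rot: [3.142, -0.0, -0.112]
wrist_force: [0.8, 0.6, 0.2]
width: 0.0938
finger_force: 0.0
```

```bash
python3 - <<'E'
from h import *
o=get_obs();print(obs()); m=camera_model("wrist"); w=snapshot("wrist"); cv2.imwrite("pics/wb.png",w)
p=proj("wrist",[[*o["tool_pos"][:2],.172]],m)[0]; print("axis px",p)
h=cv2.cvtColor(w,cv2.COLOR_BGR2HSV)
for nm,k in(("white",(h[...,1]<60)&(h[...,2]>80)),("blue",(h[...,1]>130)&(abs(h[...,0].astype(int)-112)<10))):
    n,l,st,ce=cv2.connectedComponentsWithStats(k.astype(np.uint8))
    for i in range(1,n):
        if st[i,4]>500: print(nm,st[i].tolist(),ce[i].round(1),at("wrist",ce[i],.172,m)[0].round(4))
g=cv2.cvtColor(w,cv2.COLOR_BGR2GRAY)
u=int(p[0]);print([(v,int(g[v,u]),int(h[v,u,1])) for v in range(150,320,5)])
E
```

```text
{'time': 26.2, 'tool_pos': [0.5036, -0.3651, 0.2455], 'ee_rot': [3.1416, -0.0003, -0.112], 'wrist_force': [0.7802, 0.6297, 0.1629], 'width': 0.0938, 'finger_force': 0.0}
axis px [255.46053357 208.78567288]
white [260, 0, 73, 54, 2836] [296.1  21.3] [ 0.6295 -0.4059]
white [233, 186, 44, 44, 1435] [254.9 208.1] [ 0.5042 -0.3647]
white [338, 211, 68, 62, 953] [380.8 230. ] [ 0.4755 -0.4601]
blue [225, 154, 61, 52, 1478] [254.6 174.4] [ 0.5303 -0.3674]
[(150, 76, 44), (155, 14, 255), (160, 21, 211), (165, 15, 249), (170, 15, 255), (175, 67, 15), (180, 73, 42), (185, 67, 38), (190, 76, 60), (195, 77, 51), (200, 83, 40), (205, 78, 42), (210, 79, 50), (215, 78, 33), (220, 80, 49), (225, 80, 43), (230, 114, 108), (235, 161, 147), (240, 160, 144), (245, 156, 148), (250, 146, 142), (255, 149, 145), (260, 148, 147), (265, 147, 150), (270, 139, 148), (275, 131, 148), (280, 145, 146), (285, 146, 146), (290, 149, 145), (295, 133, 142), (300, 142, 150), (305, 145, 146), (310, 140, 150), (315, 157, 148)]
```

The tool is aligned to better than 1 mm. I'll descend and grip.

Request:
servo_tool --pt "0 0 3 0" --pt "0 0 6 0" --pt "0 0 8.5 0" --pt "0 0 9.5 0" --pt "0 0 9.7 0" --pt "0 0 9.7 0"

```text
time: 27.0
tool_pos: [0.5039, -0.3662, 0.1496]
ee_rot: [3.14, -0.002, -0.113]
wrist_force: [0.2, 0.3, 0.5]
width: 0.0942
finger_force: 0.0
```

Request:
servo_tool --pt "0 0 0 0" --pt "0 0 0 0" --pt "0 0 0 0" --pt "0 0 0 0" --pt "0 0 0 0" --pt "0 0 0 0" --pt "0 0 0 0" --pt "0 0 0 0" --claw 255

```text
time: 28.0
tool_pos: [0.5032, -0.3658, 0.148]
ee_rot: [3.141, 0.0, -0.113]
wrist_force: [0.6, -0.7, 0.3]
width: 0.0358
finger_force: 30.0
```

```bash
python3 - <<'E'
from h import *
o=get_obs();print(obs()); m=camera_model("wrist"); w=snapshot("wrist")
p=proj("wrist",[[*o["tool_pos"][:2],.172]],m)[0]; print("axis px",p); g=cv2.cvtColor(w,cv2.COLOR_BGR2GRAY); u=int(p[0])
print([(v,int(g[v,u])) for v in range(200,312,3)])
E
```

```text
{'time': 28.0, 'tool_pos': [0.5032, -0.3658, 0.148], 'ee_rot': [3.1413, 0.0, -0.1131], 'wrist_force': [0.6223, -0.7191, 0.2966], 'width': 0.0358, 'finger_force': 29.9998}
axis px [256.28498652 272.91528798]
[(200, 21), (203, 21), (206, 21), (209, 41), (212, 77), (215, 75), (218, 80), (221, 76), (224, 82), (227, 83), (230, 81), (233, 75), (236, 79), (239, 80), (242, 90), (245, 87), (248, 89), (251, 90), (254, 88), (257, 85), (260, 92), (263, 90), (266, 90), (269, 86), (272, 89), (275, 87), (278, 90), (281, 90), (284, 91), (287, 86), (290, 85), (293, 92), (296, 86), (299, 90), (302, 82), (305, 163), (308, 166), (311, 152)]
```

Request:
servo_tool --pt "0 0 -2 0" --pt "0 0 -6 0" --pt "0 0 -11 0" --pt "0 0 -16 0" --pt "-0.3 -3 -20 0" --pt "-0.7 -7 -21 0" --pt "-1.2 -12 -21 0" --pt "-1.8 -18 -21 0"

```text
time: 29.05
tool_pos: [0.5054, -0.1836, 0.3566]
ee_rot: [-3.141, 0.002, -0.114]
wrist_force: [0.9, -0.3, -3.8]
width: 0.0351
finger_force: 30.0
```

Request:
servo_tool --pt "-0.6 -6 0 0" --pt "-1.2 -12 0 0" --pt "-1.8 -18 0 0" --pt "-2.4 -24 0 0" --pt "-3 -30 0 0" --pt "-3.5 -35 0 0" --pt "-3.8 -38 0 0" --pt "-4 -40 0 0"

```text
time: 30.05
tool_pos: [0.5105, 0.2187, 0.3566]
ee_rot: [3.14, 0.002, -0.111]
wrist_force: [0.7, -0.8, -3.2]
width: 0.0354
finger_force: 30.0
```

Request:
servo_tool --pt "0 -0.5 0 0" --pt "0 -0.6 0 0" --pt "0 -0.6 0 0" --pt "0 -0.6 0 0"

```text
time: 30.55
tool_pos: [0.5118, 0.2222, 0.3582]
ee_rot: [3.141, -0.0, -0.114]
wrist_force: [-0.4, 0.1, -2.8]
width: 0.0357
finger_force: 30.0
```

Request:
servo_tool --pt "0 -0.1 4 0" --pt "0 -0.1 8 0" --pt "0 -0.1 11 0" --pt "0 -0.1 12.5 0" --pt "0 -0.1 13.5 0" --pt "0 -0.1 14.5 0"

```text
time: 31.3
tool_pos: [0.5126, 0.2242, 0.2139]
ee_rot: [-3.141, -0.003, -0.113]
wrist_force: [-0.8, 0.9, -3.1]
width: 0.0354
finger_force: 30.0
```

Request:
servo_tool --pt "0 0 1 0" --pt "0 0 2 0" --pt "0 0 3 0" --pt "0 0 4 0" --pt "0 0 4.7 0" --pt "0 0 5.2 0" --pt "0 0 5.2 0"

```text
time: 32.17
tool_pos: [0.5116, 0.2241, 0.1605]
ee_rot: [3.141, 0.001, -0.113]
wrist_force: [1.0, 0.7, -4.2]
width: 0.0358
finger_force: 30.0
```

Request:
servo_tool --pt "0 0 0.2 0" --pt "0 0 0.4 0" --pt "0 0 0.4 0"

```text
time: 32.55
tool_pos: [0.5118, 0.2241, 0.1569]
ee_rot: [-3.142, 0.0, -0.113]
wrist_force: [0.2, 0.3, -3.5]
width: 0.0356
finger_force: 30.0
```

Request:
servo_tool --pt "0 0 0.1 0" --pt "0 0 0.2 0" --pt "0 0 0.2 0"

```text
time: 32.92
tool_pos: [0.5121, 0.2241, 0.1559]
ee_rot: [-3.141, -0.001, -0.113]
wrist_force: [-1.6, 0.1, 1.1]
width: 0.0354
finger_force: 30.0
```

Contact: the load has gone from -3.5 to +1 N. I'll release and rise.

Request:
servo_tool --pt "0 0 0 0" --pt "0 0 0 0" --pt "0 0 0 0" --pt "0 0 0 0" --claw 125

```text
time: 33.42
tool_pos: [0.5118, 0.2241, 0.1549]
ee_rot: [3.142, -0.0, -0.113]
wrist_force: [-0.5, 0.5, -0.2]
width: 0.048
finger_force: 0.0
```

Request:
servo_tool --pt "0 0 -2 0" --pt "0 0 -5 0" --pt "0 0 -9 0" --pt "0 0 -13 0" --pt "-1 3 -18 0" --pt "-3 9 -19 0" --pt "-5 14 -19 0" --pt "-5 14 -19 0"

```text
time: 34.42
tool_pos: [0.4453, 0.0885, 0.3463]
ee_rot: [-3.142, -0.003, -0.117]
wrist_force: [-0.9, 0.0, -0.6]
width: 0.0479
finger_force: 0.0
```

```bash
python3 - <<'E'
from h import *
print(obs()); t=snapshot("top"); t0=cv2.imread("pics/top0.png"); cv2.imwrite("pics/tend.png",t)
h=cv2.cvtColor(t,cv2.COLOR_BGR2HSV); k=((h[...,1]<70)&(h[...,2]>130)).astype(np.uint8); k[:,:120]=0;k[:180]=0;k[250:]=0;k[:,215:]=0
n,l,st,ce=cv2.connectedComponentsWithStats(k)
for i in range(1,n):
    if st[i,4]>30: print(st[i].tolist(),ce[i].round(1),at("top",ce[i],.18)[0].round(4))
print("expected",proj("top",[[.582,.2138,.18],[.512,.2233,.18]]).round(1).tolist())
s=snapshot("side"); h=cv2.cvtColor(s,cv2.COLOR_BGR2HSV)
print("side cap expected",proj("side",[[.582,.2138,.18],[.512,.2233,.18]]).round(0).tolist(),[s[int(v)+3,int(u)].tolist() for u,v in proj("side",[[.582,.2138,.18],[.512,.2233,.18]])])
d=np.abs(t.astype(int)-t0).max(2)>60
for nm,p in dict(yellow=[.5902,.2793],green=[.5711,.1385],white=[.5207,.2874],grey=[.503,.1486]).items():
    u,v=proj("top",[*p,.177])[0].astype(int); print(nm,t0[v,u].tolist(),t[v,u].tolist(),int(d[v-6:v+7,u-6:u+7].sum()))
E
```

```text
{'time': 34.425, 'tool_pos': [0.4453, 0.0885, 0.3463], 'ee_rot': [-3.1416, -0.0029, -0.1174], 'wrist_force': [-0.8845, 0.0463, -0.6387], 'width': 0.0479, 'finger_force': 0.0}
[129, 225, 15, 8, 62] [137.2 229.2] [0.4917 0.2778]
expected [[159.0, 195.4], [156.5, 220.5]]
side cap expected [[205.0, 206.0], [230.0, 217.0]] [[192, 212, 231], [188, 213, 227]]
yellow [31, 32, 34] [34, 31, 34] 1
green [37, 31, 34] [79, 82, 55] 29
white [64, 114, 52] [68, 121, 53] 0
grey [53, 104, 195] [65, 66, 46] 147
```

Request:
servo_tool --pt "0 5 0 0" --pt "0 10 0 0" --pt "0 15 0 0" --pt "0 20 0 0" --pt "0 25 0 0" --pt "0 28 0 0" --pt "0 28 0 0"

```text
time: 35.4
tool_pos: [0.4156, -0.1884, 0.3437]
ee_rot: [-3.14, 0.002, -0.115]
wrist_force: [-0.2, -0.1, -1.1]
width: 0.0481
finger_force: 0.0
```

```bash
python3 - <<'E'
from h import *
t=snapshot("top"); t0=cv2.imread("pics/top0.png")
h=cv2.cvtColor(t,cv2.COLOR_BGR2HSV); k=((h[...,1]<70)&(h[...,2]>110)).astype(np.uint8); k[:,:120]=0;k[:180]=0;k[250:]=0;k[:,215:]=0
n,l,st,ce=cv2.connectedComponentsWithStats(k)
for i in range(1,n):
    if st[i,4]>20: print(st[i].tolist(),ce[i].round(1),at("top",ce[i],.175)[0].round(4))
print("expected",proj("top",[[.582,.2138,.18],[.512,.2233,.18]]).round(1).tolist())
d=np.abs(t.astype(int)-t0).max(2)>60
for nm,p in dict(yellow=[.5902,.2793],green=[.5711,.1385],white=[.5207,.2874],grey=[.503,.1486]).items():
    u,v=proj("top",[*p,.177])[0].astype(int); print(nm,int(d[v-6:v+7,u-6:u+7].sum()))
print(obs())
E
```

```text
[154, 190, 13, 13, 137] [159.9 196. ] [0.5814 0.2123]
[129, 213, 35, 21, 338] [147.6 223. ] [0.5078 0.2493]
expected [[159.0, 195.4], [156.5, 220.5]]
yellow 0
green 0
white 0
grey 0
{'time': 35.45, 'tool_pos': [0.4156, -0.1873, 0.3441], 'ee_rot': [-3.14, 0.0015, -0.1129], 'wrist_force': [0.2096, 0.6948, 0.4354], 'width': 0.0476, 'finger_force': 0.0}
```

Both caps are where they should be (the blue bottle's merges with the white bottle's in the mask), and the four neighbours haven't moved. I'm handing in the job.

```bash
python3 -c "
from bench import *
print(close_job())"
```

```text
the job is handed in; nothing more can be done
None
```

The red and blue bottles were each lowered onto their own pads and released upright, with the four crate bottles unmoved in the top view; the job was handed in at 35 s, and no verdict was returned.

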